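Open a jar and bring the filling funnel over it

ROBOT

A 6-joint arm with a two-finger parallel gripper is mounted at the origin on the work surface. World frame = base frame: x ahead of the robot, y to its left, z up, the work surface at z = 0. Lengths are in mm, angles in degrees, forces in N, time in s.
With the tool pointing down it reaches from about 425 to 950 mm from the base axis. Payload 14.7 kg.
Tool frame: the origin (TCP) lies midway between the tips of the shut fingers; the grasp point (between the pads) lies arm.hold_point_z behind it (arm.hold_point_z is the distance from the TCP to the grasp point, in mm); z points along the fingers, y is the line along which they close (so a half turn about z gives the same grasp; the last joint's range is limited). The gripper opens to 85 mm and grips with 20 to 120 N. Pads are 22 mm wide; open, the fingers measure 114 mm over their backs; the gripper's body (76 mm by 85 mm) begins 54 mm behind the grasp point. The pads swing forward as they close: fully open they stand 13 mm farther back than shut.
Start: joints at [65.283, 27.513, 91.461, -0, 61.026, -2.67], TCP at [243.969, 602.471, 231.297] pointing down, gripper open.
Joint ranges: [-157.49, 157.49], [-46.99, 117.5], [13.45, 153.17], [-89.5, 269.5], [5.16, 153.95], [-167.48, 167.48]. Speed limits (degrees/s): [108.29, 108.29, 136.94, 172.46, 172.46, 172.46].

INTERFACE

Orientations are given as [roll, pitch, yaw] about the fixed x, y, z axes, in that order (R = Rz(yaw) Ry(pitch) Rx(roll)).
In Python, from bench import arm gives the robot as it stands. Calls block until the motion is done:
- arm.movep(position, orientation): joint-space move of the TCP to a pose.
- arm.move_l(position, max_speed=150, rot=None, max_force=None): straight line of the TCP; rot=None keeps the orientation; max_speed is the mean speed in mm/s. With max_force (N) it stops when the force on the tool has changed by that much, and returns True; else False.
- arm.move_j(angles): joint-space move.
- arm.set_gripper(opening, grip_force=None): opening from 0.0 (shut) to 1.0 (fully open); grip_force is the grip in N (None keeps the last); returns when the fingers have stopped.
- arm.dwell(seconds).
- arm.solve_ik(position, orientation): joint angles nearest the present ones, or None.
- arm.get_state(): the state.
- arm.read_camera(name): name is "side" or "top"; returns a dict with "image" (420x560x3 uint8, blue, green, red), "range_z" (420x560 float32, mm along the optical axis (not along the pixel's ray), 0 where there is no reading), "intrinsics" (3x3 intrinsics, pixels), "camera_from_world" (4x4, takes a point from world to camera coordinates). Camera axes: x right, y down, z forward; pixel columns grow to the right and rows downward; lengths in mm; the calibration is good to about 2 mm. A picture is of the moment at which its call begins.
A pose or a line that the arm cannot do raises arm.IKError and nothing moves.
- arm.sign_off(): hands the job in; it is judged then, once.
The state is a dict: "clock": time; "joints": joint angles; "qvel": joint speeds; "tau": joint torques, N m; "tcp_pos": TCP position; "tcp_rot": TCP orientation; "ft_force": force on the tool from outside, world axes, zero at the start; "torque": the same for the moment, N m; "gripper_width": opening from 0.0 (shut) to 1.0 (fully open); "grasp_force": force on a finger pad.
Only numpy, scipy, OpenCV 4.12 (cv2) and the standard library are available. Lean on these libraries where they do the work, as an engineer would, in place of code of your own. Each camera call takes 0.05 s, during which the arm holds its last target. There are 200 camera calls.

TASK

Get the red-banded jar ready for filling: lift off its loose lid with the red knob and lay it flat, knob up, in the sloped white tray of the lid rest; then swing the funnel on the green arm round until it is centred over the open jar. Leave the jar standing where it is, do not drop the lid, and do not shift or knock over the other jars, bottles, beaker and dropper block.

Things in the scene. Friction and masses are not known exactly. Their poses are not given: they have to be found in the camera images.
- jar_red: clear glass jar with a red band, 72 mm diameter, 100 mm tall, neck 54 mm outside and 46 mm inside; stands loose and upright on the table among the others. Origin: centre of its underside, z up
- lid_red: steel lid lying loose over the red jar's neck (4 mm clearance all round, overlap 14 mm: it lifts straight off). 66 mm diameter, 18 mm high, with a round red knob on top, 18 mm diameter and 20 mm tall (knob top 38 mm above the origin). Origin: centre of the skirt's lower rim, z up along its axis. About 60 g
- tray: white tray of the lid rest, raised on a post, sloped 0.35 rad. Origin: centre of its floor surface, 73 mm above the table; x points up the slope, y across, z is the floor's outward normal. Inside 74 mm wide, floor from x = -37 to +39 mm; lips 8 mm high, 4 mm thick at the low edge and both sides, none at the high edge. The lid's rim belongs flat on the floor, its origin close to the tray's
- stand: filling stand, fixed: round foot 90 mm diameter and 12 mm high, post 24 mm diameter to 185 mm. Origin on the table on the vertical swing axis of the arm; at joint swing = 0 the arm points along the stand's -x
- swing (a joint): swing angle (rad) of the funnel arm about the stand's axis, growing counter-clockwise seen from above, -1.7 to 1.5; it stays where it is left. The arm is a green bar 12 mm wide, 15 to 170 mm from the axis, z 185 to 205 mm; at its end, 200 mm from the axis, a steel funnel, 64 mm diameter at the top (z 200 mm), outlet 20 mm diameter at z 132 mm
- funnel_outlet (a point): centre of the funnel's outlet, 200 mm from the swing axis, 132 mm above the table
- bar_mid (a point): point on the middle of the green bar, 130 mm from the swing axis, 195 mm above the table
- jar_blue: bystander: closed glass jar with blue band and blue lid knob, same outer size as the red jar with its lid (72 mm diameter, 124 mm to the knob's top). Origin: centre of its underside
- jar_yellow: bystander: closed glass jar with yellow band and yellow lid knob, same size as the blue one. Origin: centre of its underside
- bottle_green: bystander: green squeeze bottle, 36 mm diameter, 155 mm tall. Origin: centre of its underside
- bottle_white: bystander: white squeeze bottle, 36 mm diameter, 155 mm tall. Origin: centre of its underside
- bottle_amber: bystander: amber dropper bottle with black rubber bulb, 34 mm diameter, 130 mm tall. Origin: centre of its underside
- beaker: bystander: small glass beaker, 56 mm diameter, 70 mm tall. Origin: centre of its underside
- dropper_block: bystander: wooden block 75 x 75 mm holding four small amber dropper bottles, 92 mm tall. Origin: centre of its underside
Mind the look-alikes: they are no part of the job. What is shaped like the lid_red but pink is not meant.

How it is judged (in metres and radians):
On the way, in this order (a step that is already met when the one before it is completed fails the run):
1. the red-knobbed lid lies flat in the sloped tray, knob up, let go (x of lid_red in the frame of tray between -0.008 and 0.012 m and y of lid_red in the frame of tray between -0.008 and 0.008 m and z of lid_red in the frame of tray between -0.004 and 0.004 m and angle between the z axis of lid_red and the z axis of tray, either way round below 0.1 rad and contact force between the fingers and lid_red below 0.05 N and linear speed of lid_red below 0.02 m/s), for 0.2 s.
2. the funnel outlet is centred over the open red jar (horizontal distance between funnel_outlet and jar_red below 0.012 m), for 0.2 s.
At the end, for the whole second after the job is handed in: Lid at rest, let go, rim flat on the tray floor (4 mm, 0.1 rad), within 8 mm of its centre line and -8 to +12 mm of its middle along the slope; funnel outlet at rest within 12 mm of the red jar's axis; red jar upright (0.08 rad) within 20 mm of its start (all of step 1 and horizontal distance between funnel_outlet and jar_red below 0.012 m and velocity of joint swing between -0.05 and 0.05 rad/s and distance of jar_red from where it was at the start of the episode below 0.02 m and angle between jar_red's own z axis and vertical below 0.08 rad); the robot touches nothing.
It fails at once if the lid is dropped or laid on the table (height (world z) of lid_red below 0.05 m).
It fails at once if the red jar is tipped (angle between jar_red's own z axis and vertical above 0.3 rad).
It fails at once if a bystander is shifted by more than 20 mm or knocked over (distance of any of jar_blue, jar_yellow, bottle_green, bottle_white, bottle_amber, beaker, dropper_block from where it was at the start of the episode above 0.02 m or angle between any of jar_blue, jar_yellow, bottle_green, bottle_white, bottle_amber, beaker, dropper_block's own z axis and vertical above 0.3 rad).
It also fails if it takes over 59 s, if anything falls off the work surface, if the arm or the gripper's body presses on something with over 40 N, if the wrist force passes 120 N, or if a joint passes its speed limit or range.

## Working session

There is one attempt and no reset: what is moved stays moved. The work goes in short steps, each a Python script; the robot and the scene stay as the last script left them, time stands still between calls to the robot, and variables do not carry over. Pictures are saved under pics/ and viewed, at most 10 in all, crops included, and the job is handed in when it is done.

```bash
mkdir -p pics
python3 - <<'E'
from bench import arm
import cv2,numpy as np
for n in("top","side"):
    c=arm.read_camera(n); cv2.imwrite(f"pics/{n}0.png",c["image"]); np.savez(f"{n}0.npz",**c)
    print(n,c["intrinsics"].tolist(),np.linalg.inv(c["camera_from_world"]).round(3).tolist())
print(arm.hold_point_z,arm.get_state())
E
```

```text
top [[412.39616862342007, 0.0, 280.4196350634802], [0.0, 412.39616862342007, 208.64970765564667], [0.0, 0.0, 1.0]] [[0.007, -0.992, 0.129, 424.673], [-1.0, -0.007, -0.002, 6.396], [0.003, -0.129, -0.992, 1018.661], [0.0, 0.0, 0.0, 1.0]]
side [[462.2496093110355, 0.0, 283.13732006833584], [0.0, 462.2496093110355, 213.67981814939168], [0.0, 0.0, 1.0]] [[0.688, -0.464, 0.558, -81.259], [-0.726, -0.436, 0.532, -613.152], [-0.004, -0.771, -0.637, 848.005], [0.0, 0.0, 0.0, 1.0]]
18.700000000000003 {'clock': 0.1, 'joints': array([ 6.52837609e+01,  2.75473516e+01,  9.14913220e+01, -1.05160054e-03,
        6.10268903e+01, -2.66939578e+00]), 'qvel': array([-0.01309836, -0.03687269, -0.00770826,  0.02837497, -0.04473491,
        0.11019537]), 'tau': array([ 1.65005818e-03, -9.52263165e+01, -4.31042147e+01, -1.69644754e-04,
        5.36126870e-03,  7.21610786e-05]), 'tcp_pos': array([243.80444196, 602.12555274, 230.71654475]), 'tcp_rot': array([-1.79934464e+02, -2.13508825e-03,  1.57953665e+02]), 'ft_force': array([-0.126396  , -0.01037606, -0.08626063]), 'torque': array([-0.02031649,  0.04059479,  0.00203092]), 'grasp_force': 0.0, 'gripper_width': 0.9944031720674319}
```

View pics/top0.png

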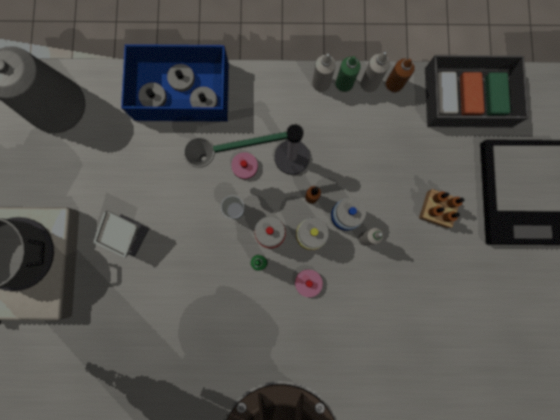

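View pics/side0.png

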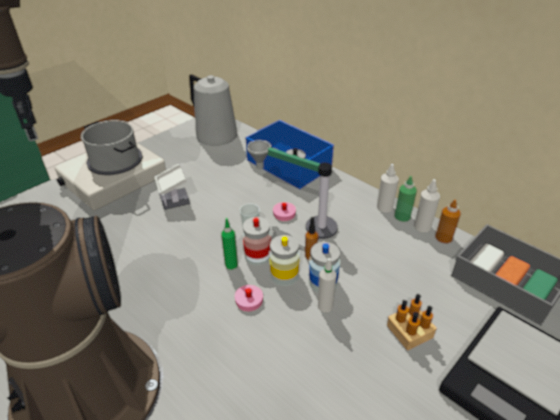

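Top view: red knobs at (243,163), (269,231) and (309,284). The first and last are pink lids lying on the table. The middle one sits on the red-banded jar (side view: 257,238), so it fits the description. The tray is at top (120,233) and the stand post at top (293,135). The funnel is at top (199,151). I'll confirm with an enlarged crop.

Run:
```python
import cv2,numpy as np
t=cv2.imread("pics/top0.png");s=cv2.imread("pics/side0.png")
t=cv2.convertScaleAbs(t,alpha=1.6)
def cr(i,x,y,w,h,W,H): return cv2.resize(i[y:y+h,x:x+w],(W,H),interpolation=cv2.INTER_CUBIC)
top=np.hstack([cr(s,200,180,160,140,400,350),cr(t,185,125,200,175,400,350)])
bot=np.hstack([cr(s,140,150,80,50,400,250),cr(t,80,200,80,50,400,250)])
cv2.imwrite("pics/crop0.png",np.vstack([top,bot]))
```

```text
(no output)
```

View pics/crop0.png

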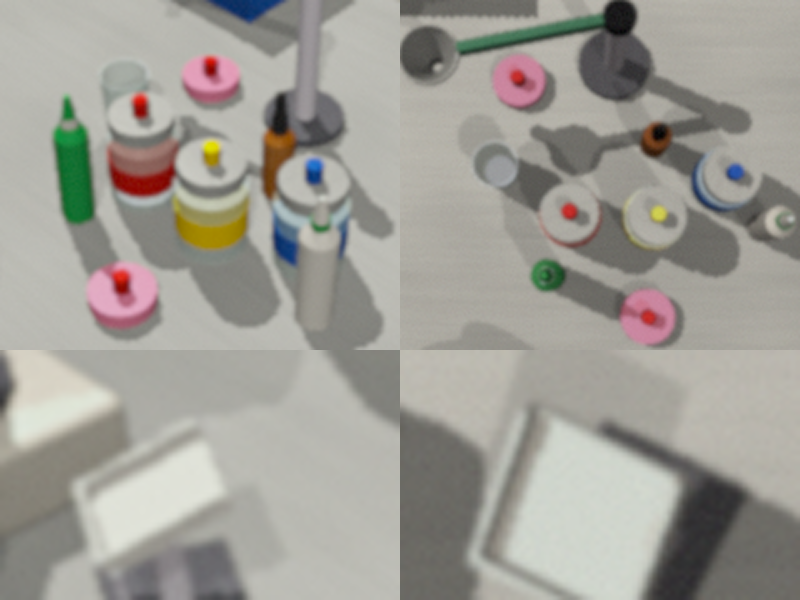

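The crop confirms it. The steel lid with the red knob on the red-banded jar (top 269,231; side 257,223) is the target, and the pink ones are decoys. In the top view the tray's lip is on its left, so its open high edge should be on the right. I'll check that slope with depth.

```bash
cat > h.py <<'E'
import cv2,numpy as np
def cloud(c):
    K=c["intrinsics"];z=c["range_z"];v,u=np.indices(z.shape)
    p=np.stack([(u-K[0,2])/K[0,0]*z,(v-K[1,2])/K[1,1]*z,z,np.ones_like(z)],-1)
    w=(p@np.linalg.inv(c["camera_from_world"]).T)[...,:3]; w[z==0]=np.nan; return w
def ray(c,u,v,h):
    T=np.linalg.inv(c["camera_from_world"]);d=T[:3,:3]@np.linalg.inv(c["intrinsics"])@[u,v,1]
    return T[:3,3]+d*(h-T[2,3])/d[2]
def blobs(c,lo,hi,amin=8):
    m=cv2.inRange(cv2.cvtColor(c["image"],cv2.COLOR_BGR2HSV),lo,hi)
    n,l,s,ce=cv2.connectedComponentsWithStats(m)
    return [(ce[i].round(1),s[i,4],l==i) for i in range(1,n) if s[i,4]>=amin]
E
python3 - <<'E'
from h import *
for n in("top","side"):
    c=dict(np.load(n+"0.npz"));W=cloud(c);print("==",n)
    for nm,lo,hi in(("red",(0,170,70),(6,255,255)),("red2",(175,170,70),(180,255,255)),("yel",(24,150,80),(34,255,255)),("blue",(105,150,80),(120,255,255)),("green",(60,90,30),(85,255,255))):
        for ce,a,m in blobs(c,lo,hi,10):
            print(nm,ce,a,"med",np.nanmedian(W[m],0).round(1),"zmax",np.nanmax(W[m][:,2]).round(1),"ray124",ray(c,*ce,116)[:2].round(1))
    # tray plane from bright pixels
    bx=(85,205,165,260) if n=="top" else (150,160,215,215)
    m=np.zeros(W.shape[:2],bool);m[bx[1]:bx[3],bx[0]:bx[2]]=1
    m&=(W[...,2]>45)&(W[...,2]<110)
    P=W[m];
    for _ in range(6):
        c0=P.mean(0);nv=np.linalg.svd(P-c0)[2][2];P=P[abs((P-c0)@nv)<3.0/(1+_*.2)]
    nv*=np.sign(nv[2]);print("tray",len(P),W[m].min(0),W[m].max(0),"c",c0.round(1),"n",nv.round(3),np.arccos(nv[2]))
    r=cv2.minAreaRect(P[:,:2].astype(np.float32));print(r)
    if n=="top":
        # heights above 60 in workspace, cluster
        g=(W[...,2]>25)&(W[...,0]<760)
        k,l,s,ce=cv2.connectedComponentsWithStats(g.astype(np.uint8))
        for i in range(1,k):
            if s[i,4]>25: q=W[l==i];t=q[q[:,2]>np.nanpercentile(q[:,2],70)];print("obj",ce[i].round(0),s[i,4],t.mean(0).round(0),q.min(0).round(0),q.max(0).round(0))
E
```

```text
== top
red [243.8 163.8] 24 med [661.5  93.5  37.2] zmax 41.6 ray124 [642.9  86.9]
red [269.5 230.5] 32 med [493.2  27.7 123.5] zmax 126.0 ray124 [493.8  27.8]
red [309.  283.2] 20 med [377.1 -64.2  37.6] zmax 40.5 ray124 [380.6 -58.5]
yel [313.9 231.7] 20 med [490.8 -69.1 123.2] zmax 127.0 ray124 [491.9 -69.5]
blue [147.5  45. ] 24 med [937.7 324.5  90.6] zmax 92.6 ray124 [923.7 315.9]
blue [213.6  82.5] 445 med [883.6 174.6   5.8] zmax 95.9 ray124 [833.4 159.8]
blue [175.3  95.3] 414 med [844.8 274.    5.4] zmax 93.8 ray124 [801.9 246.5]
blue [142. 107.] 11 med [783.1 329.9  91. ] zmax 92.5 ray124 [773.4 321.2]
blue [207. 108.] 13 med [782.3 177.6  89.9] zmax 94.2 ray124 [772.3 173.1]
blue [352.3 210.5] 34 med [ 538.5 -152.9  123.1] zmax 126.3 ray124 [ 539.3 -154.5]
green [352.   60.8] 24 med [ 881.7 -156.6  131.2] zmax 137.8 ray124 [ 888.9 -159.2]
green [346.2  76.6] 329 med [ 868.5 -150.6   81.3] zmax 108.0 ray124 [ 850.3 -145.2]
green [497.4  93.4] 889 med [ 849.2 -537.    33.1] zmax 39.1 ray124 [ 812.7 -491.8]
green [250.6 141.7] 333 med [667.3  65.2 204.6] zmax 208.5 ray124 [6
[... 2634 characters left out ...]
 ray124 [761.7 146.7]
green [409.3 181.2] 19 med [ 879.5 -163.7  126.5] zmax 135.5 ray124 [ 894.5 -156.3]
green [404.8 203.2] 471 med [ 866.1 -170.6   63.5] zmax 109.8 ray124 [ 802.9 -199.4]
green [226.6 223.6] 26 med [420.1  47.8 140.9] zmax 155.7 ray124 [438.6  71.9]
green [229.4 249. ] 451 med [413.1  38.1  71.4] zmax 122.5 ray124 [3.845e+02 3.000e-01]
green [540.6 283.6] 578 med [ 856.4 -547.    34.5] zmax 39.5 ray124 [ 762.4 -553.5]
tray 259 [435.15817632 324.46841202  45.09215748] [549.88032414 525.96636752  97.60410823] c [490.9 385.1  73.7] n [-0.302  0.183  0.936] 0.36037261351723077
((506.3809814453125, 424.82672119140625), (189.7469024658203, 78.52621459960938), 67.68550872802734)
```

Run:
```python
from h import *
for n in("top","side"):
    c=dict(np.load(n+"0.npz"));W=cloud(c)
    Z=W[...,2];ok=(Z>45)&(Z<110)&(W[...,0]>430)&(W[...,0]<548)&(W[...,1]>322)&(W[...,1]<436);P=W[ok]
    for yaw in(-25,-26.5,-28):
        R=cv2.Rodrigues(np.array([0,0,np.radians(yaw)]))[0]@cv2.Rodrigues(np.array([0,-.35,0]))[0]
        Q=(P-[491.4,380,73])@R; f=abs(Q[:,2])<3;l=(Q[:,2]>5)&(Q[:,2]<11)
        pc=lambda a:np.percentile(a,[0,1,50,99,100]).round(1)
        print(n,yaw,len(P),"floor x",pc(Q[f,0]),"y",pc(Q[f,1]),"z",np.median(Q[f,2]).round(2))
        for nm,m in(("lo",l&(Q[:,0]<-33)&(abs(Q[:,1])<30)),("y+",l&(Q[:,1]>33)&(abs(Q[:,0])<30)),("y-",l&(Q[:,1]<-33)&(abs(Q[:,0])<30))):
            if m.sum()>3: print("  lip",nm,m.sum(),Q[m].mean(0).round(1), "slope",np.polyfit(*(Q[m][:,[1,0]] if nm=="lo" else Q[m][:,[0,1]]).T,1)[0].round(3))
    cap=W[(Z>180)&(W[...,0]>600)&(W[...,0]<760)&(abs(W[...,1])<250)]
    hsv=cv2.cvtColor(c["image"],cv2.COLOR_BGR2HSV)
    g=(cv2.inRange(hsv,(60,90,30),(85,255,255))>0)&(Z>195)&(Z<212)&(W[...,0]<760)
    B=W[g][:,:2];m=B.mean(0);d=np.linalg.svd(B-m)[2][0];d*=np.sign(d[1]);s=(B-m)@d
    print("bar mean",m.round(1),"dir",d.round(4),"ends",(m+d*s.min()).round(1),(m+d*s.max()).round(1))
    k=(hsv[...,2]<45)&(Z>195)&(W[...,0]>620)&(W[...,0]<760)&(W[...,1]<40)&(W[...,1]>-80)
    q=W[k];print("cap",k.sum(),np.median(q,0).round(1),q.min(0).round(1),q.max(0).round(1))
    r=W[(Z>190)&(Z<206)&(W[...,0]>560)&(W[...,0]<740)&(W[...,1]>145)&(W[...,1]<260)]
    if len(r)>5:print("rim",cv2.minEnclosingCircle(r[:,:2].astype(np.float32)))
```

```text
top -25 1293 floor x [-42.8 -40.    0.2  36.9  38.1] y [-43.3 -42.    0.5  36.6  39. ] z 0.5
  lip lo 59 [-40.6   0.9   8.1] slope 0.003
  lip y+ 54 [ 0.3 37.5  8.2] slope -0.001
  lip y- 53 [ -0.7 -40.3   8.3] slope -0.001
top -26.5 1293 floor x [-41.8 -39.6   0.4  37.4  38.1] y [-43.4 -42.3   0.   36.9  39.9] z 0.5
  lip lo 59 [-40.7   0.8   8.1] slope -0.023
  lip y+ 52 [ 1.3 37.4  8.4] slope 0.019
  lip y- 55 [ -0.8 -40.5   7.9] slope 0.027
top -28 1293 floor x [-41.4 -39.9   0.3  37.4  38.9] y [-44.3 -42.5  -0.5  37.1  40.8] z 0.47
  lip lo 58 [-40.8   1.1   8.1] slope -0.042
  lip y+ 51 [ 1.5 37.5  8.4] slope 0.047
  lip y- 56 [ -0.5 -40.6   7.6] slope 0.056
bar mean [667.6  65.9] dir [-0.2051  0.9787] ends [682.9  -7.4] [652.2 139.3]
cap 242 [684.2 -22.1 206.3] [670.3 -38.5 195.3] [703.6  36.9 210.4]
rim ((647.9208374023438, 172.54161071777344), 32.07060623168945)
side -25 582 floor x [-42.  -38.6   0.2  37.5  38. ] y [-47.4 -46.5   1.9  37.9  40.5] z 1.09
  lip lo 17 [-39.8  -0.2   8.8] slope 0.051
  lip y+ 30 [-0.1 36.2  8.2] slope -0.01
  lip y- 40 [  0.9 -42.7   7.9] slope -0.015
side -26.5 582 floor x [-40.9 -38.4   0.3  37.7  38.4] y [-47.5 -47.   -0.9  37.5  38.7] z 1.15
  lip lo 20 [-39.6   0.9   8.8] slope 0.016
  lip y+ 33 [ 1.  36.   8.3] slope 0.0
  lip y- 39 [ -2.  -42.9   7.8] slope 0.023
side -28 582 floor x [-40.3 -38.8   0.4  38.1  39.3] y [-48.4 -47.9  -3.2  37.9  38.9] z 1.19
  lip lo 20 [-39.6  -0.2   8.8] slope -0.008
  lip y+ 33 [ 5.1 35.8  8.2] slope 0.009
  lip y- 38 [  1.1 -43.1   7.9] slope 0.032
bar mean [665.7  59.8] dir [-0.1981  0.9802] ends [680.4 -13. ] [650.5 135.1]
cap 84 [678.5 -33.4 205.1] [668.3 -44.4 195.3] [699.2 -17.6 210.2]
rim ((648.2710571289062, 168.28956604003906), 35.31575393676758)
```

```bash
cat >> h.py <<'E'
from scipy.spatial.transform import Rotation as Ro
RT=Ro.from_euler('z',-25.2,degrees=True)*Ro.from_euler('y',-.35)
TC=np.array([491.4,380,73])+RT.apply([-1.3,-1.5,.4])
ROT=(RT*Ro.from_euler('z',180,degrees=True)*Ro.from_euler('x',180,degrees=True)).as_euler('xyz',degrees=True)
AX=np.array([685,-22.]);JAR=np.array([492.7,27.3])
E
python3 - <<'E'
from bench import arm
from h import *
g=[180,0,158]
print(ROT,TC,arm.solve_ik(list(TC+RT.apply([0,0,60])),list(ROT)))
arm.set_gripper(0.6)
arm.movep([*JAR,200],g)
print(arm.move_l([*JAR,105.5],60,max_force=6))
print(arm.get_state()["tcp_pos"],arm.get_state()["ft_force"])
arm.set_gripper(0,40)
s=arm.get_state();print(s["tcp_pos"],s["gripper_width"],s["grasp_force"],s["ft_force"])
arm.move_l([*JAR,125],30)
s=arm.get_state();print(s["tcp_pos"],s["gripper_width"],s["grasp_force"],s["ft_force"],s["clock"])
c=arm.read_camera("side");cv2.imwrite("pics/g.png",cv2.resize(c["image"][130:310,140:380],(800,600)))
E
```

```text
[180.          20.05352283 154.8       ] [489.53226498 379.22111402  72.92998194] [ 48.1381373   29.97203371 108.84291067 -31.09921773  39.49318391
   7.29006537]
False
[492.91201083  27.28975617 105.78054221] [-0.83452753 -0.50140102 -0.52593966]
[492.80610247  27.27777534 105.79352847] 0.19026185627363282 38.87985777575523 [-1.04868908 -1.72437222  6.10758069]
[492.64776868  27.3168518  124.97033079] 0.18861127236591754 39.01113814674318 [-0.58278565  0.17607642  0.83170355] 5.7
```

View pics/g.png

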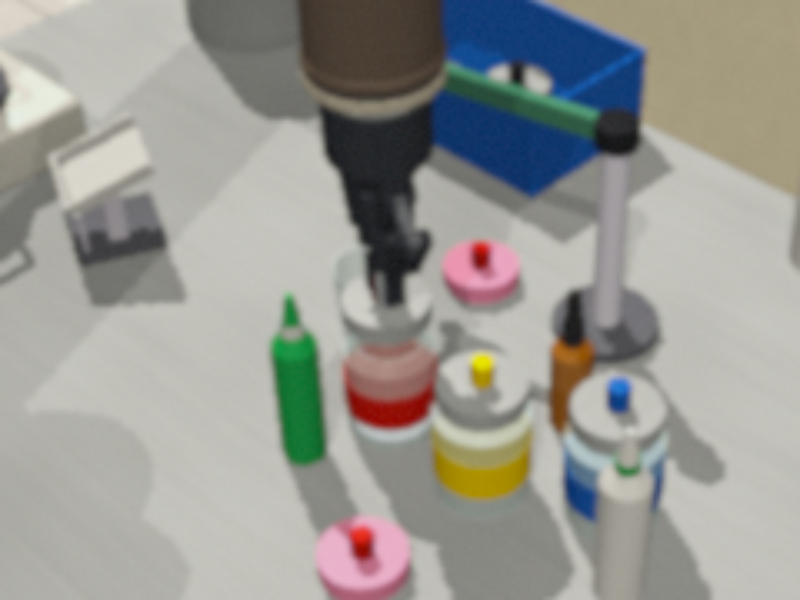

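The crop shows the lid held level (crop 388,310), clear of the red jar. The neighbouring jars and bottles look undisturbed. Next I carry it to the tray.

Run:
```python
from bench import arm
from h import *
P=lambda h:list(TC+RT.apply([0,0,h]))
arm.move_l([*JAR,225],120)
arm.move_l(P(100),150,rot=list(ROT))
c=arm.read_camera("top");np.savez("t1.npz",**c)
arm.move_l(P(30),80)
print(arm.move_l(P(18),15,max_force=4))
s=arm.get_state();print(RT.inv().apply(s["tcp_pos"]-TC),s["ft_force"],s["gripper_width"],s["grasp_force"],s["clock"])
c2=arm.read_camera("side")["image"];c1=arm.read_camera("top")["image"]
cv2.imwrite("pics/p.png",np.hstack([cv2.resize(c2[110:250,120:260],(400,400)),cv2.convertScaleAbs(cv2.resize(c1[180:300,60:180],(400,400)),alpha=1.6)]))
```

```text
True
[-0.05276777 -0.02347493 20.56957955] [-2.1971011   0.03778444  7.31782164] 0.18640403209535672 39.857182069681585 11.0667
```

View pics/p.png

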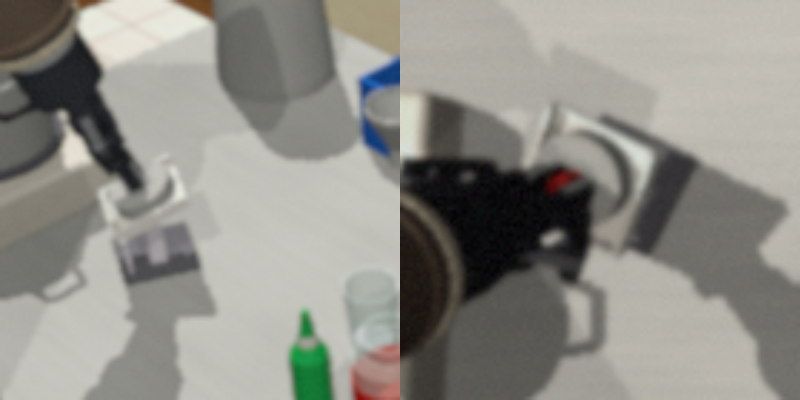

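The lid sits flat inside the tray (left panel 145,195; right panel 600,165). Contact came 20.6 mm above the floor against 19.8 expected. I'll release it and check.

Run:
```python
from bench import arm
from h import *
P=lambda h:list(TC+RT.apply([0,0,h]))
arm.set_gripper(0.45)
arm.move_l(P(75),60)
arm.movep([600,230,290],[180,0,158])
c=arm.read_camera("top");W=cloud(c);np.savez("t2.npz",**c)
Q=RT.inv().apply(np.nan_to_num(W.reshape(-1,3))-TC)
near=np.hypot(Q[:,0],Q[:,1])<50
top=Q[near&(abs(Q[:,2]-18)<4)];print("plate",len(top),top.mean(0),cv2.minEnclosingCircle(top[:,:2].astype(np.float32)))
A=np.c_[top[:,:2],np.ones(len(top))];print("tilt",np.linalg.lstsq(A,top[:,2],rcond=None)[0])
k=Q[near&(Q[:,2]>30)];print("knob",len(k),k.mean(0),k.max(0))
for lo,hi in(((0,150,60),(8,255,255)),):
  for ce,a,m in blobs(c,lo,hi,10): print(ce,a,np.nanmedian(W[m],0))
s=arm.get_state();print(s["clock"])
v=arm.read_camera("side")["image"]
cv2.imwrite("pics/r.png",np.hstack([cv2.resize(v[110:290,120:300],(400,400)),cv2.convertScaleAbs(cv2.resize(c["image"][120:300,80:260],(400,400)),alpha=1.6)]))
# open jar check: dark/rim circle by depth at z~100
J=W[(abs(W[...,2]-98)<6)&(np.hypot(W[...,0]-493,W[...,1]-27)<40)];print("jar rim",len(J),J.mean(0) if len(J) else 0)
if len(J)>4: print(cv2.minEnclosingCircle(J[:,:2].astype(np.float32)))
```

```text
plate 0 [nan nan nan] ((0.0, 0.0), 0.0)
tilt [0. 0. 0.]<stdin>:10: RuntimeWarning: Mean of empty slice.
  ret = um.true_divide(
<stdin>:12: RuntimeWarning: Mean of empty slice.
Traceback (most recent call last):
ValueError: zero-size array to reduction operation maximum which has no identity
```

Run:
```python
from bench import arm
from h import *
b=AX+130*np.array([-.203,.979])
arm.movep([*b,265],[180,0,168.3-180+0])
c=arm.read_camera("side");W=cloud(c);t=arm.read_camera("top")
v=c["image"]
cv2.imwrite("pics/r.png",np.hstack([cv2.resize(v[110:290,120:300],(400,400)),cv2.convertScaleAbs(cv2.resize(t["image"][120:300,80:260],(400,400)),alpha=1.6)]))
np.savez("s2.npz",**c);np.savez("t2.npz",**t);s=arm.get_state();print(s["clock"],s["joints"],s["tcp_rot"])
for n,c in(("s",c),("t",t)):
  W=cloud(c);Q=RT.inv().apply(np.nan_to_num(W.reshape(-1,3))-TC);near=np.hypot(Q[:,0],Q[:,1])<55
  top=Q[near&(abs(Q[:,2]-18)<4)];k=Q[near&(Q[:,2]>25)&(Q[:,2]<45)]
  print(n,len(top),len(k))
  if len(top)>5:print("plate",cv2.minEnclosingCircle(top[:,:2].astype(np.float32)),np.linalg.lstsq(np.c_[top[:,:2],np.ones(len(top))],top[:,2],rcond=None)[0])
  if len(k):print("knob",k.mean(0),k.max(0))
  for ce,a,m in blobs(c,(0,150,60),(8,255,255),10): print(ce,a,np.nanmedian(W[m],0))
```

```text
16.1833 [ 6.49126885e+00  2.72565975e+01  8.68608910e+01 -7.90092460e-04
  6.58781746e+01  1.08160517e+02] [-1.79999333e+02 -4.34569747e-03 -1.16689252e+01]
s 211 40
plate ((0.9163332581520081, -2.217334032058716), 34.497798919677734) [-4.79332079e-03  1.92939011e-02  1.88364506e+01]
knob [ 2.57642194 -5.57656067 34.67901859] [10.50726315  4.76914449 40.83306964]
[166.  171.8] 27 [477.83380411 376.40308195 106.81998701]
[283.9 205.6] 18 [658.57565854  88.97931719  35.4683618 ]
[256.3 252.1] 187 [466.71817813   1.45260802  41.48445635]
[248.1 292.1] 32 [370.76714435 -71.22701908  37.50424876]
t 0 0
[471.7  93.5] 707 [ 848.16083174 -473.19137792   33.09603466]
[275.3 230.8] 62 [495.11497948  14.01316319  54.14865956]
[309.  283.1] 20 [377.22368069 -64.08331935  38.22194521]
```

View pics/r.png

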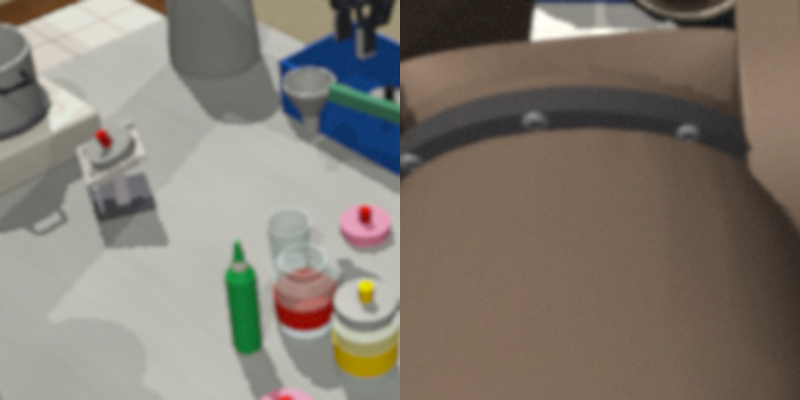

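The lid lies knob up and flat in the tray, about 1–2 mm from centre (side 166,172 is the knob). The red jar is open and has not moved. Next I swing the arm by straddling the green bar.

Run:
```python
from bench import arm
from h import *
def pt(a,z,r=130): t=np.radians(a);return [AX[0]+r*np.cos(t),AX[1]+r*np.sin(t),z]
d=JAR-AX;a1=np.degrees(np.arctan2(d[1],d[0]));a0=101.7;print(a1,np.hypot(*d))
arm.set_gripper(0.4)
arm.movep(pt(a0,265),[180,0,a0])
print(arm.move_l(pt(a0,176),80,max_force=8),arm.get_state()["joints"])
arm.set_gripper(0.25)
for a in np.linspace(a0,a1,9)[1:]:
    arm.move_l(pt(a,176),60,rot=[180,0,a])
arm.set_gripper(0,20)
s=arm.get_state();print(s["clock"],s["gripper_width"],s["tcp_pos"],s["ft_force"],s["joints"])
arm.set_gripper(0.35)
arm.move_l(pt(a1,280),80)
arm.move_j([70,*s["joints"][1:3]-[15,0],0,70,0])
c=arm.read_camera("top");np.savez("t3.npz",**c);e=arm.read_camera("side");np.savez("s3.npz",**e)
print(arm.get_state()["clock"])
cv2.imwrite("pics/f.png",np.hstack([cv2.resize(e["image"][130:310,170:350],(400,400)),cv2.convertScaleAbs(cv2.resize(c["image"][110:290,180:360],(400,400)),alpha=1.6)]))
W=cloud(c);Z=W[...,2];hsv=cv2.cvtColor(c["image"],cv2.COLOR_BGR2HSV)
g=(cv2.inRange(hsv,(60,90,30),(85,255,255))>0)&(Z>195)&(Z<212)
B=W[g][:,:2];m=B.mean(0);dd=np.linalg.svd(B-m)[2][0];dd*=-np.sign(dd[0])
print("bar",len(B),m,"ang",np.degrees(np.arctan2(dd[1],dd[0])),"outlet on line from AX", AX+200*dd)
r=W[(Z>185)&(Z<206)&(np.hypot(W[...,0]-493,W[...,1]-27)<45)]
print("rim",len(r),cv2.minEnclosingCircle(r[:,:2].astype(np.float32)) if len(r)>4 else 0)
```

```text
165.62075596302074 198.51896634830638
False [ 6.48025078e+00  3.19282525e+01  9.20895796e+01 -1.49697217e-03
  5.59267767e+01 -5.22181735e+00]
23.575 0.13639804689832197 [559.14232588  10.56900311 176.03299691] [-1.22011176 -0.62895709  2.78477148] [-2.02391690e+00  2.39974640e+01  1.06777315e+02  1.92429656e-03
  4.92257718e+01 -7.75955853e+01]
27.6083
bar 291 [606.21271408  -0.97582638] ang 164.92046045757138 outlet on line from AX [491.88688078  30.0319439 ]
rim 392 ((501.3763427734375, 27.918540954589844), 37.09115219116211)
```

View pics/f.png

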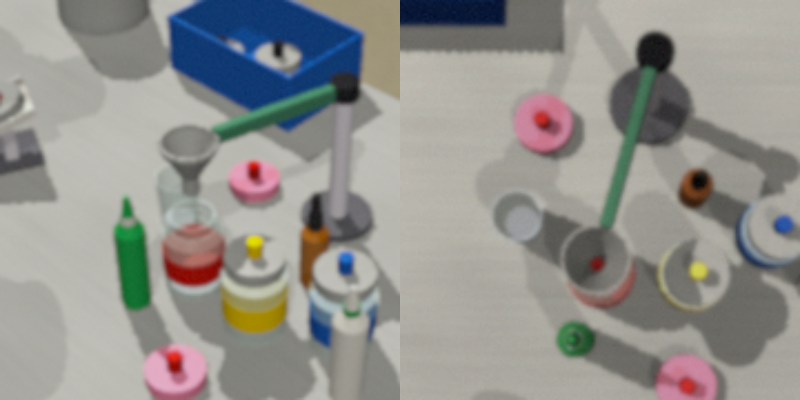

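The funnel sits over the open jar (right panel 598,258) and the red band is visible through its outlet. The computed outlet is about 3 mm from the jar axis. The other objects are in place. I'll check the lid once more from above, then hand in.

Run:
```python
from bench import arm
from h import *
c=dict(np.load("t3.npz"));W=cloud(c);Q=RT.inv().apply(np.nan_to_num(W.reshape(-1,3))-TC);near=np.hypot(Q[:,0],Q[:,1])<55
top=Q[near&(abs(Q[:,2]-18)<3)];k=Q[near&(Q[:,2]>33)&(Q[:,2]<45)]
print(len(top),len(k))
ok=True
if len(top)>20:
    o,r=cv2.minEnclosingCircle(top[:,:2].astype(np.float32));f=np.linalg.lstsq(np.c_[top[:,:2],np.ones(len(top))],top[:,2],rcond=None)[0]
    print(o,r,f,k.mean(0));ok=abs(o[1])<5 and -6<o[0]<10 and np.hypot(*f[:2])<.07
if ok: print(arm.sign_off(),arm.get_state()["clock"])
```

```text
511 49
(1.5576876401901245, 1.3197194337844849) 33.644798278808594 [-2.34232211e-03 -2.41454577e-03  1.81712218e+01] [ 2.08803542  0.58792365 37.574876  ]
the job is handed in; nothing more can be done
the job is handed in; nothing more can be done
```

The red-knobbed lid lies flat, knob up, in the tray about 2 mm from its centre, the funnel outlet is about 3 mm from the open jar's axis by camera, and I handed the job in at about 28 s of the 59 s; no verdict came back.

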